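# Press the round flask into the touch-start mixer

## Robot

A 6-joint arm with a two-finger parallel gripper is mounted at the origin on the work surface. World frame = base frame: x ahead of the robot, y to its left, z up, the work surface at z = 0. Lengths are in m, angles in degrees, forces in N, time in s.
With the tool pointing down it reaches from about 0.325 to 0.775 m from the base axis. Payload 5.5 kg.
Tool frame: the origin (TCP) lies at the centre of the arm's flange, where the gripper is bolted on; the fingertips stand 182 mm ahead of it and the grasp point (between the pads) lies 163 mm ahead of it; z points along the fingers, y is the line along which they close (so a half turn about z gives the same grasp; the last joint's range is limited). The gripper opens to 88 mm and grips with 3 to 60 N. Pads are 20 mm wide; open, the fingers measure 115 mm over their backs; the gripper's body (75 mm by 178 mm) begins 61 mm behind the grasp point.
Start: joints at [71.694, 5.22, 70.514, -0, 104.267, -3.249], TCP at [0.156, 0.579, 0.405] pointing down, gripper open.
Joint ranges: [-164.24, 164.24], [-49.07, 125.15], [9.68, 141.18], [-86.29, 266.29], [3.28, 154.24], [-151.56, 151.56]. Speed limits (degrees/s): [147.25, 147.25, 172.46, 180, 180, 180].

## Interface

Orientations are given as [roll, pitch, yaw] about the fixed x, y, z axes, in that order (R = Rz(yaw) Ry(pitch) Rx(roll)).
In Python, from station import r gives the robot as it stands. The module is installed in compiled form; this text tells all that it offers. Calls block until the motion is done:
- r.reach(position, orientation): joint-space move of the TCP to a pose.
- r.servo_line(position, rotation=None, speed=0.15): straight line of the TCP; rotation=None keeps the orientation; speed is the mean speed in m/s.
- r.move_joints(angles): joint-space move.
- r.let_go() and r.grab(squeeze=None): open the fingers fully, or close them until they stop; squeeze is the grip in N (None keeps the last).
- r.wait(seconds).
- r.inverse_kinematics(position, orientation): joint angles nearest the present ones, or None.
- r.sense(): the state.
- r.snapshot(name): name is "scene" or "top" or "wrist"; returns a dict with "frame" (420x560x3 uint8, red, green, blue), "fx", "fy", "cx", "cy" (pixels), "R" (3x3) and "t" (3): a world point X has camera coordinates R X + t. Camera axes: x right, y down, z forward; pixel columns grow to the right and rows downward; lengths in m; the calibration is good to about 2 mm. A picture is of the moment at which its call begins. There is no depth.
A pose or a line that the arm cannot do raises r.IKError and nothing moves.
- r.hand_in(): hands the job in; it is judged then, once.
The state is a dict: "clock": time; "joints": joint angles; "joint_vel": joint speeds; "joint_torque": joint torques, N m; "tcp_pos": TCP position; "orientation": TCP orientation; "contact_force": force on the tool from outside, world axes, zero at the start; "torque": the same for the moment, N m; "opening": finger opening in m; "gripper_force": force on a finger pad.
Only numpy, scipy, OpenCV 4.12 (cv2) and the standard library are available. Lean on these libraries where they do the work, as an engineer would, in place of code of your own. Each camera call takes 0.05 s, during which the arm holds its last target. There are 200 camera calls.

## Task

Lift the dust cover off the mixer and hang it by its handle on both prongs of the hook stand; then take the round flask from its cork ring and press it, upright, down into the mixer's sprung ring until the ring is fully down. Finish while still holding the flask pressed down like that with the gripper, with the cover still hanging on the hook, and leave the other things on the bench where they are.

Things in the scene. Friction and masses are not known exactly. Their poses are not given: they have to be found in the camera images.
- cover_handle (a point): Centre of the dust cover's straight steel grip bar, 113 mm above the cover's lower rim. The bar is round, 10 mm thick, and runs along this point's y; z is up. Its two upright legs stand at y = +-54 mm (98 mm clear between them); 50 mm of clear height between the bar's underside and the cover's top.
- cover: Dust cover: a grey plastic cup upside down, 120 mm across, 58 mm tall, open below, about 140 g, with a bail handle on top. It stands on the mixer over the sprung ring, on the same axis; lift it at least 55 mm to clear the ring. Origin at the centre of its lower rim, z up towards the handle.
- hook: Fixed hook stand: base plate (12 mm thick), one 16 mm upright post and on top two parallel 8 mm steel prongs that point along the stand's own -x (roughly towards the robot) from a cross bar on the post. Origin on the bench right below where a hung handle rests; z up. Post and cross bar are 100 mm behind it (+x), top 217 mm above the bench.
- hook_rest (a point): Midway between the prongs: where the axis of a 10 mm bar lies when hung in their troughs, 209 mm above the bench. Axes as the stand: prongs at y = +-34 mm (60 mm clear between them) point along -x; a bar along y lies across both. Prong centre lines are 9 mm below this point; their upturned tips, 22 mm in front (-x), reach 11 mm above it.
- flask_mid (a point): Point on the round flask's axis half-way up its 118 mm; z up along the neck. The ball's centre is 27 mm below it; the straight neck, 24 mm in diameter, runs from 5 to 46 mm above it; the stopper, 29 mm in diameter, from there to 59 mm above it.
- flask: Round-bottomed amber glass flask with a black stopper, 118 mm tall, 100 to 200 g; ball 64 mm in diameter. It stands in a cork ring (84 mm across, 20 mm tall) fixed on the bench. Origin at the lowest point of the ball, z up along the neck.
- ring_mouth (a point): Centre of the upper rim of the mixer's sprung steel ring, 124 mm above the bench when up; 80 mm outside and 58 mm inside diameter there. The flask's ball seats in it with the ball's centre 14 mm above this point. The ring stands on a coil on the mixer, a fixed white box 170 x 150 mm, top 80 mm above the bench.
- mix_ring (a joint): How far the sprung ring is pressed straight down, in m: 0 up, 0.016 at its bottom stop; fully down means more than 0.0135. It springs back when let go: about 5 N of push starts it and about 13 N holds it at the stop.
- beaker: Bystander: small white open cup, 60 mm across, 75 mm tall; origin under its centre.
- jar: Bystander: amber jar, 60 mm across, 70 mm tall; origin under its centre.
- conical: Bystander: conical amber flask with a black stopper, flat bottom 80 mm across, 117 mm tall; origin under its centre.
- bottle: Bystander: amber bottle, 64 mm across, 150 mm tall; origin under its centre.
- tipbox: Bystander: flat grey box, 120 x 80 mm, 50 mm tall; origin under its centre.
- pen: Bystander: thick marker pen lying on the bench, 130 mm long; origin under its centre.
Things that resemble listed ones, but are neither listed nor needed, are in the scene too. What is shaped like the flask but green or purple is not meant.

How it is judged:
By the outcome, as a careful person would: the job done as asked, in the order asked, and still so for the second after the job is handed in, while the arm keeps its last pose, push and grip.
It also fails if it takes over 64 s, if anything falls off the work surface, if the arm or the gripper's body presses on something with over 40 N, if the wrist force passes 120 N, or if a joint passes its speed limit or range.

## Working session

There is one attempt and no reset: what is moved stays moved. The work goes in short steps, each a Python script; the robot and the scene stay as the last script left them, time stands still between calls to the robot, and variables do not carry over. Pictures are saved under pics/ and viewed, at most 10 in all, crops included, and the job is handed in when it is done.

```bash
ls; mkdir -p pics; python3 - <<'E'
from station import r
import cv2,numpy as np,pickle
d={}
for n in("scene","top","wrist"):
    s=r.snapshot(n); d[n]=s; cv2.imwrite(f"pics/{n}0.png",s["frame"][:,:,::-1]); print(n,s["fx"],s["cx"],s["cy"],np.round(-s["R"].T@s["t"],3),np.round(s["R"],2).tolist())
pickle.dump(d,open("s0.pkl","wb"))
print(r.sense())
E
```

```text
pics
scene 535.7125394364256 275.88261775582527 213.7745010695532 [ 1.346 -0.436  1.567] [[0.5, 0.87, 0.0], [0.73, -0.42, -0.53], [-0.46, 0.27, -0.85]]
top 413.53525036370837 282.898861168587 210.0160347981535 [0.389 0.005 1.223] [[-0.03, -1.0, 0.0], [-0.99, 0.03, -0.14], [0.14, -0.0, -0.99]]
wrist 370.1180740807481 286.0224805544393 207.6692885634334 [0.09  0.597 0.384] [[0.26, 0.97, -0.0], [0.93, -0.25, 0.25], [0.24, -0.07, -0.97]]
{'clock': 0.15, 'joints': array([ 7.16935742e+01,  5.25261060e+00,  7.05625997e+01,  8.95101946e-04,
        1.04268492e+02, -3.24877646e+00]), 'joint_vel': array([-0.09190797, -0.0278585 , -0.18845006, -0.05608135,  0.11201469,
        0.07208835]), 'joint_torque': array([ 1.66487527e-03, -4.47047246e+01, -4.06905699e+01,  6.98361942e-02,
        2.74991489e-02, -1.14673740e-04]), 'tcp_pos': array([0.15588962, 0.57944359, 0.40380641]), 'orientation': array([-1.79916481e+02, -5.60995500e-03,  1.64942567e+02]), 'contact_force': array([ 0.55216994, -1.13608247,  0.68092986]), 'torque': array([-0.02667069,  0.00090532, -0.02945942]), 'gripper_force': 0.0, 'opening': 0.0875594652950855}
```

View pics/scene0.png

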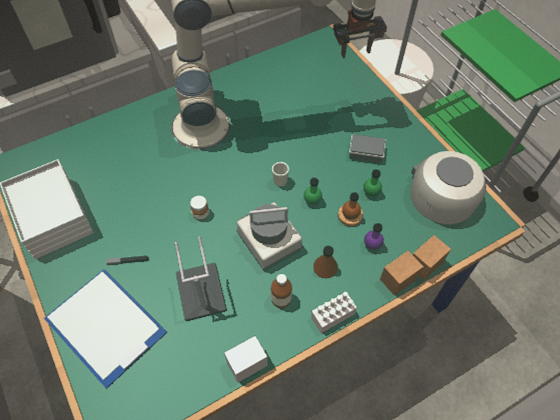

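View pics/top0.png

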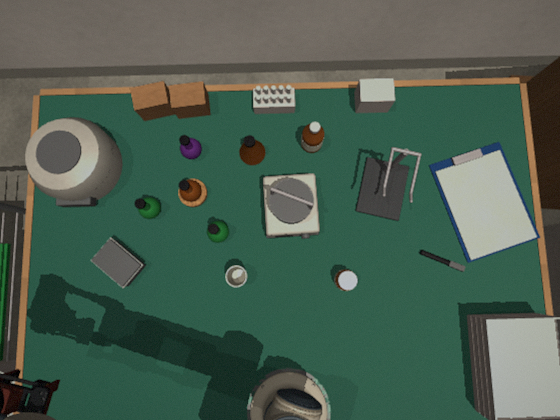

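The scene view shows the mixer with cover at (268,232), the hook at (200,280), the amber flask in its ring at (351,210), and green and purple decoys. In the top view they are at (291,200), (400,175) and (191,190). Next, enlarged crops for pixel picking.

```bash
python3 - <<'E'
import cv2,numpy as np,pickle
d=pickle.load(open("s0.pkl","rb"))
def crop(n,u,v,w=80,h=60,k=5):
    im=d[n]["frame"][v-h//2:v+h//2,u-w//2:u+w//2,::-1]
    im=cv2.resize(im,None,fx=k,fy=k,interpolation=cv2.INTER_CUBIC)
    im=cv2.convertScaleAbs(im,alpha=1.3)
    for a in range(0,w,10):
        cv2.line(im,(a*k,0),(a*k,6),(0,255,255),1); cv2.putText(im,str(u-w//2+a),(a*k,16),0,.35,(0,255,255),1)
    for a in range(10,h,10): 
        cv2.line(im,(0,a*k),(6,a*k),(0,255,255),1); cv2.putText(im,str(v-h//2+a),(8,a*k+4),0,.35,(0,255,255),1)
    return im
o=np.vstack([np.hstack([crop("top",291,200),crop("top",400,178)]),np.hstack([crop("scene",268,226),crop("scene",195,260)])])
cv2.imwrite("pics/c1.png",o)
E
```

```text
(no output)
```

View pics/c1.png

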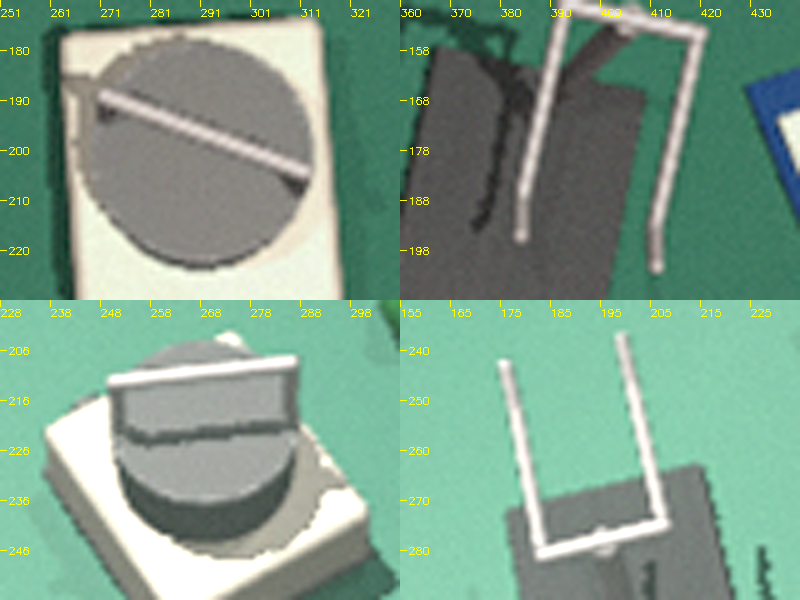

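Top-view handle ends are at (271,189.4) and (312.6,204.4), prong tips at (384.2,195.6) and (411.2,201.6), cross bar corners at (392,149) and (420.4,154.6). Scene-view handle ends are at (250,212) and (287,208.4), tips at (176,243) and (199,237), corners at (183,280) and (207.6,274.6).

```bash
cat > h.py <<'E'
import cv2,numpy as np
from station import r
def ray(s,p):
    K=np.array([[s["fx"],0,s["cx"]],[0,s["fy"],s["cy"]],[0,0,1]]); R=np.array(s["R"]); 
    return -R.T@s["t"], R.T@np.linalg.inv(K)@[p[0],p[1],1]
def plane(s,p,z):
    c,d=ray(s,p); return c+d*(z-c[2])/d[2]
def proj(s,X):
    c=np.array(s["R"])@X+s["t"]; return np.array([s["fx"]*c[0]/c[2]+s["cx"],s["fy"]*c[1]/c[2]+s["cy"]])
def tri(s1,p1,s2,p2):
    c1,d1=ray(s1,p1);c2,d2=ray(s2,p2)
    a=np.linalg.lstsq(np.c_[d1,-d2],c2-c1,rcond=None)[0]
    A,B=c1+a[0]*d1,c2+a[1]*d2
    return (A+B)/2,np.linalg.norm(A-B)
def save(s,n): cv2.imwrite(f"pics/{n}.png",s["frame"][:,:,::-1])
E
python3 - <<'E'
from h import *
import pickle
d=pickle.load(open("s0.pkl","rb"));T,S=d["top"],d["scene"]
for n,a,b,z in[("barA",(271,189.4),(287.2,208.4),.198),("barB",(312.6,204.4),(250,212.2),.198),
 ("tipL",(384.2,195.6),(199.2,237.4),.218),("tipR",(411.2,201.6),(175.8,242.8),.218),("corL",(392,149),(207.6,274.6),.203),("corR",(420.4,154.6),(183.2,280.4),.203)]:
    X,e=tri(T,a,S,b); print(n,X.round(4),round(e,4),plane(T,a,z).round(4),plane(S,b,z).round(4))
# flask: orange blobs
for n,s,(u,v) in(("top",T,(191,190)),("scene",S,(351,210))):
    im=s["frame"][v-30:v+30,u-30:u+30].astype(int)
    hsv=cv2.cvtColor(im.astype(np.uint8),cv2.COLOR_RGB2HSV)
    bl=(hsv[...,2]<45).astype(np.uint8)
    nn,l,st,c=cv2.connectedComponentsWithStats(bl); print(n,[(st[i,4],(c[i]+[u-30,v-30]).round(1)) for i in range(1,nn) if st[i,4]>15])
o=np.hstack([cv2.resize(s["frame"][v-30:v+30,u-30:u+30,::-1],None,fx=6,fy=6,interpolation=cv2.INTER_CUBIC) for s,u,v in((T,191,190),(S,351,210))])
cv2.imwrite("pics/f1.png",o)
E
```

```text
barA [0.5949 0.0319 0.1905] 0.0063 [0.5921 0.0288 0.198 ] [0.6    0.0323 0.198 ]
barB [ 0.5526 -0.0731  0.1941] 0.0043 [ 0.551  -0.0748  0.198 ] [ 0.5558 -0.0722  0.198 ]
tipL [ 0.567  -0.2485  0.2157] 0.0063 [ 0.5652 -0.2508  0.218 ] [ 0.57   -0.2461  0.218 ]
tipR [ 0.55   -0.3143  0.2163] 0.0056 [ 0.5485 -0.3164  0.218 ] [ 0.5527 -0.3121  0.218 ]
corL [ 0.6857 -0.2778  0.2126] 0.003 [ 0.6878 -0.2819  0.203 ] [ 0.6818 -0.2754  0.203 ]
corR [ 0.6689 -0.3457  0.2162] 0.0061 [ 0.6713 -0.3532  0.203 ] [ 0.664  -0.3422  0.203 ]
top [(np.int32(87), array([183.8, 184.7]))]
scene []
```

View pics/f1.png

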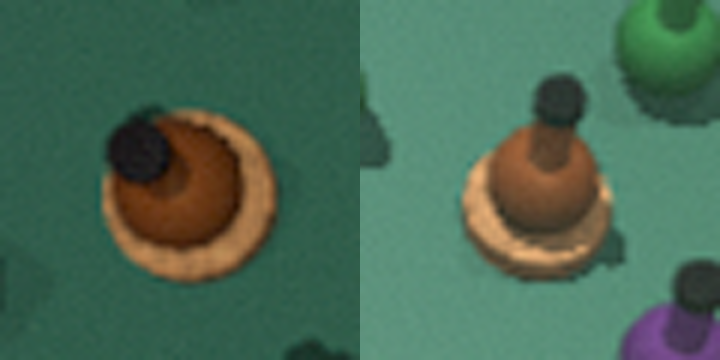

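The flask crop shows the amber ball centred at top (191,190.8) and scene (351.5,210), with its stopper at top (184.2,185.2) and scene (354.2,196.7). I'll move above the handle and check it with the wrist camera.

```bash
python3 - <<'E'
from h import *
import pickle
d=pickle.load(open("s0.pkl","rb"));T,S=d["top"],d["scene"]
for n,a,b in[("ball",(191,190.8),(351.5,210)),("stop",(184.2,185.2),(354.2,196.7))]:
    X,e=tri(T,a,S,b); print(n,X.round(4),round(e,4))
print("cork",plane(T,(192.7,192.7),.02))
r.reach([0.5737,-0.0206,0.46],[180,0,68])
st=r.sense();print(st["clock"],st["joints"].round(1),st["tcp_pos"].round(4),st["contact_force"])
s=r.snapshot("wrist");pickle.dump(s,open("w1.pkl","wb"))
im=s["frame"][:,:,::-1].copy()
for X in([.5945,.0312,.193],[.553,-.0735,.193],[.5737,-.0206,.193],[.5737,-.0206,.138]):
    p=proj(s,np.array(X));print(p.round(1));cv2.circle(im,tuple(int(v) for v in p.round()),3,(0,0,255),1)
cv2.imwrite("pics/w1.png",im)
E
```

```text
ball [0.6267 0.2687 0.0392] 0.0065
stop [0.6264 0.2688 0.1194] 0.005
cork [0.623454   0.26466793 0.02      ]
2.7417 [ -5.4   2.3  68.    0.  109.8  16.5] [ 0.5737 -0.0198  0.4599] [-0.0268418  -0.56755521  0.9637261 ]
[285.2 132.7]
[286.1 289.4]
[285.3 214.7]
[285.5 196.8]
```

View pics/w1.png

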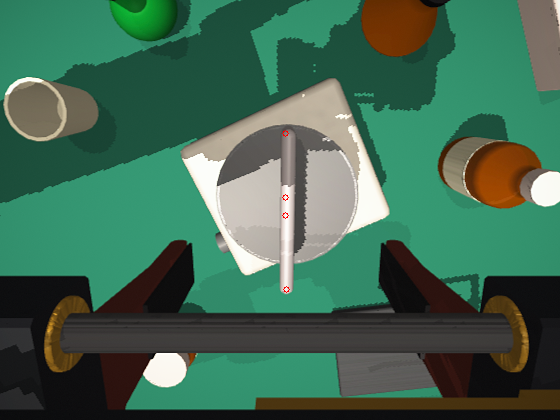

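The projected handle points fall on the bar: its ends are near (286,133) and (288,289), midway between the fingers. I'll grasp it, lift it and bring it in front of the hook.

```bash
python3 - <<'E'
from h import *
r.servo_line([0.5743,-0.0206,0.3565],speed=0.12)
r.grab(30)
st=r.sense();print(st["opening"],st["gripper_force"],st["tcp_pos"].round(4),st["contact_force"])
r.servo_line([0.5743,-0.0206,0.442],speed=0.12)
st=r.sense();print(st["clock"],st["opening"],st["contact_force"],st["torque"])
T=r.snapshot("top");import pickle;pickle.dump(T,open("t2.pkl","wb"))
r.servo_line([0.444,-0.2525,0.442],[180,0,75.8],speed=0.12)
r.servo_line([0.444,-0.2525,0.402],speed=0.12)
st=r.sense();print(st["clock"],st["opening"],st["tcp_pos"].round(4),st["contact_force"],st["joints"].round(1))
a=r.snapshot("scene");b=r.snapshot("wrist");pickle.dump((a,b),open("s3.pkl","wb"))
c=cv2.resize(a["frame"][180:320,140:320],(540,420))
o=np.hstack([c,b["frame"]]);o=cv2.resize(o,(800,int(420*800/1100)))
cv2.imwrite("pics/w3.png",o[:,:,::-1])
E
```

```text
0.008924846825657192 29.992513060569763 [ 0.5743 -0.0206  0.3564] [ 0.4258188   0.12751902 -0.20844855]
5.8667 0.00907824341151889 [-0.44115299 -0.17034834 -3.19632948] [-0.07066523  0.10278685  0.03650462]
8.7667 0.009214963801202927 [ 0.444  -0.2524  0.402 ] [ 0.19148402  0.67781709 -1.2329506 ] [-33.4  -8.6  84.3  -0.  104.3 -19.2]
```

View pics/w3.png

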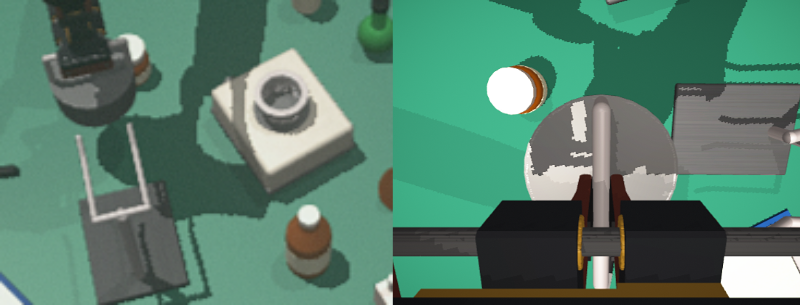

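The cover is held level in front of the prong tips, which are at about (80,137) and (130,125) in the left half, and the bar lies square to them. The sprung ring is exposed at (283,97). Next I'll slide it on, lower it and check the force.

```bash
python3 - <<'E'
from h import *
import pickle
r.servo_line([0.582,-0.2875,0.402],speed=0.1)
st=r.sense();print(st["clock"],st["opening"],st["contact_force"].round(2),st["torque"].round(2))
for z in(.376,.374,.372,.3705):
    r.servo_line([0.582,-0.2875,z],speed=0.06); st=r.sense();print(z,st["contact_force"].round(2),st["torque"].round(2))
a=r.snapshot("scene");b=r.snapshot("top");pickle.dump((a,b),open("s4.pkl","wb"))
c=cv2.resize(a["frame"][220:320,130:250],(480,400));d=cv2.resize(b["frame"][120:220,360:440],(320,400))
cv2.imwrite("pics/w4.png",np.hstack([c,d])[:,:,::-1])
E
```

```text
10.4417 0.0092744554367907 [ 0.35  0.77 -1.14] [-0.07  0.07 -0.03]
0.376 [ 0.35 -0.15 -2.49] [-0.1   0.04  0.02]
0.374 [ 0.4  -0.14 -2.49] [-0.04  0.09 -0.03]
0.372 [ 2.46 -1.43  2.05] [-0.18 -0.26  0.01]
0.3705 [1.59 0.55 6.39] [-0.11 -0.22 -0.02]
```

View pics/w4.png

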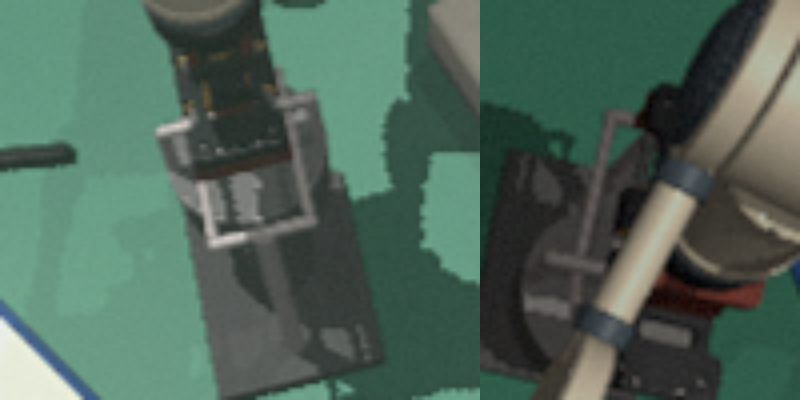

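The bar lies across both prongs inside the upturned tips, at about (165,130) and (285,95) in the left half, and the force shows it is resting. I'll release it, retreat and go above the flask.

```bash
python3 - <<'E'
from h import *
import pickle
r.servo_line([0.582,-0.2875,.3725],speed=0.06)
r.let_go(); r.wait(0.3)
r.servo_line([0.582,-0.2875,0.46],speed=0.1)
r.reach([0.5,0.0,0.46],[180,0,80])
r.reach([0.6265,0.2687,0.38],[180,0,80])
st=r.sense();print(st["clock"],st["opening"],st["tcp_pos"].round(4),st["joints"].round(1))
a=r.snapshot("scene");b=r.snapshot("top");w=r.snapshot("wrist");pickle.dump((a,b,w),open("s5.pkl","wb"))
im=w["frame"].copy()
for z in(.039,.119,.131):
    p=proj(w,np.array([.6265,.2687,z]));print(p.round(1));cv2.circle(im,tuple(int(v) for v in p.round()),3,(255,255,0),1)
R=lambda s,x0,x1,y0,y1,W,H:cv2.resize(s["frame"][y0:y1,x0:x1],(W,H),interpolation=cv2.INTER_CUBIC)
L=np.vstack([np.hstack([R(a,140,220,230,300,320,280),R(a,230,310,195,265,320,280)]),np.hstack([R(b,360,440,120,190,320,280),R(b,250,330,160,230,320,280)])])
cv2.imwrite("pics/w5.png",L[:,:,::-1]);cv2.imwrite("pics/w5w.png",im[:,:,::-1])
E
```

```text
17.0417 0.08742790393888981 [0.6268 0.2673 0.381 ] [ 20.2  17.9  58.5  -0.  103.5  30.3]
[283.9 189. ]
[283.4 213.1]
[283.3 218. ]
```

View pics/w5.png

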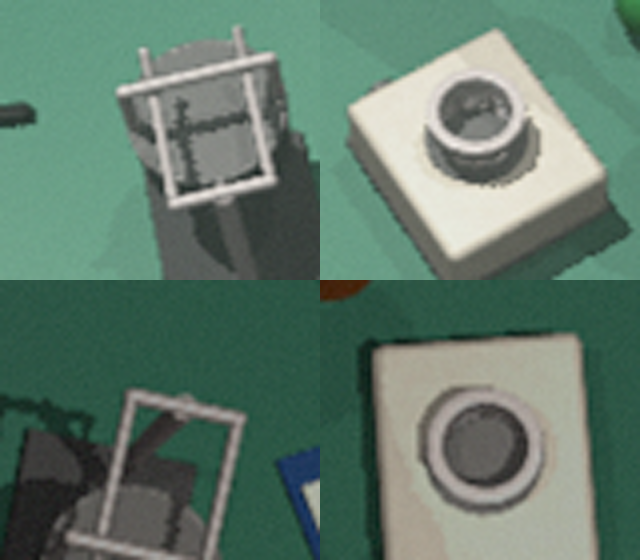

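View pics/w5w.png

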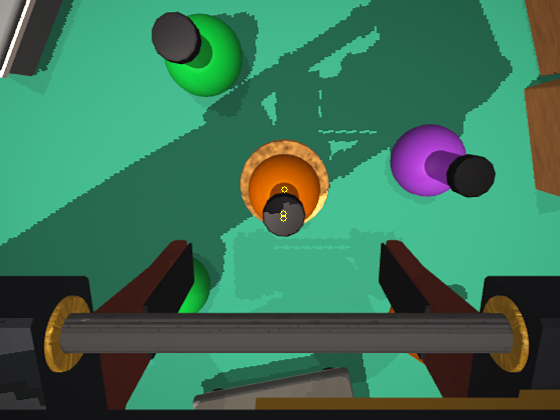

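The cover hangs by its bar on both prongs. The ring's rim is centred at scene (269.3,223) and top (291.3,201.8). In the wrist view the amber flask's ball is at (285,189) and its stopper at (284,214), both on the predicted points. I'll grasp the flask and compute the ring position.

```bash
python3 - <<'E'
from h import *
import pickle
a,b,w=pickle.load(open("s5.pkl","rb"))
print("ring",tri(b,(291.25,201.75),a,(269.25,223)),plane(b,(291.25,201.75),.124),plane(a,(269.25,223),.124))
r.servo_line([0.6267,0.2690,0.258],[180,0,80],speed=0.1)
r.grab(45)
st=r.sense();print(st["opening"],st["gripper_force"],st["tcp_pos"].round(4),st["contact_force"].round(2))
r.servo_line([0.6267,0.2690,0.40],speed=0.12); r.wait(.2)
st=r.sense();print(st["clock"],st["opening"],st["contact_force"].round(2),st["torque"].round(2))
r.reach([0.573,-0.020,0.40],[180,0,80]); r.wait(.3)
st=r.sense();print(st["clock"],st["opening"],st["tcp_pos"].round(4),st["contact_force"].round(2),st["joints"].round(1))
a=r.snapshot("scene");w=r.snapshot("wrist");pickle.dump((a,w),open("s6.pkl","wb"))
X=np.array([.573,-.020,.124])
im=w["frame"].copy();pts=np.array([proj(w,X+[.04*np.cos(t),.04*np.sin(t),0]) for t in np.linspace(0,6.28,40)]).astype(int)
cv2.polylines(im,[pts],True,(255,255,0),1)
o=np.hstack([cv2.resize(im,(500,375)),cv2.resize(a["frame"][190:265,220:280],(300,375))])
cv2.imwrite("pics/w6.png",o[:,:,::-1])
E
```

```text
ring (array([ 0.57392415, -0.02038332,  0.11760147]), np.float64(0.006717513421738999)) [ 0.57145801 -0.02327536  0.124     ] [ 0.57862481 -0.01912886  0.124     ]
0.02787724763231444 45.00009834766388 [0.6267 0.269  0.258 ] [ 0.56 -0.67  0.99]
21.05 0.02786779724911236 [ 1.03  1.27 -1.64] [-0.06  0.05  0.01]
22.4833 0.028115967418565813 [ 0.5733 -0.0192  0.3998] [-0.75  0.96 -1.59] [ -5.3   1.1  75.3   0.  103.6   4.6]
```

View pics/w6.png

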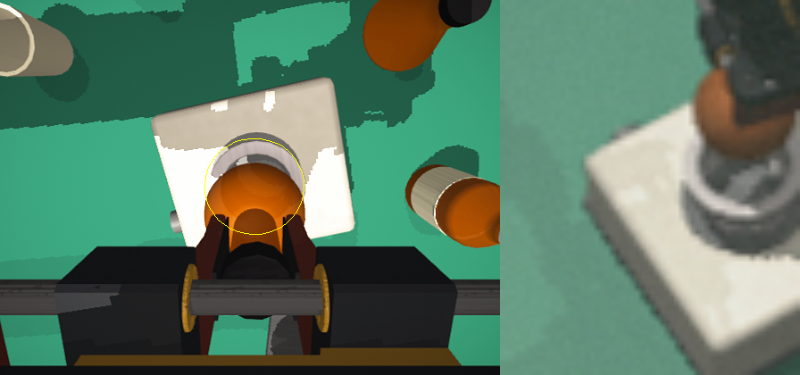

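In the wrist view the flask hangs over the ring. The rim's far edge is at (258,135), a few pixels from the projected circle. The opening of 28 mm is wider than the 24 mm neck, so the pads may be touching the stopper or the shoulder. The height at which the ring is touched will tell how high I grip, so I'll lower in small steps.

```bash
python3 - <<'E'
from h import *
r.servo_line([0.574,-0.0195,0.368],speed=0.1)
r.wait(.2); f0=r.sense()["contact_force"]
z=.366
while z>.342:
    r.servo_line([0.574,-0.0195,z],speed=0.03); st=r.sense(); f=st["contact_force"]-f0
    print(round(z,4),f.round(1),st["torque"].round(2),round(st["opening"]*1e3,1))
    if f[2]>4: break
    z-=.002
print(st["clock"])
E
```

```text
0.366 [ 0.7  0.5 -0.2] [-0.09  0.1   0.02] 28.1
0.364 [ 1.3  0.4 -0.1] [-0.04  0.04 -0.05] 27.7
0.362 [ 0.3  1.1 -0.7] [-0.07  0.05 -0.04] 27.9
0.36 [ 0.1  1.  -0.7] [-0.1   0.13  0.01] 28.0
0.358 [0.6 0.4 0.3] [-0.06  0.04 -0.05] 28.1
0.356 [ 1.4  0.8 -0.4] [-0.09 -0.02 -0.01] 27.9
0.354 [ 1.5 -0.3  1.1] [-0.32 -0.24 -0.03] 28.2
0.352 [ 0.9 -0.5  4.1] [-0.31 -0.29 -0.01] 27.9
25.25
```

Contact comes at TCP z ≈ 0.354. That puts the grip 26 mm above mid, with the tips clear of the ball and the finger faces flush on the 29 mm stopper, so the grip is sound. Lateral force is small. I'll raise the grip and press down to the stop.

```bash
python3 - <<'E'
from h import *
r.grab(58); r.wait(.2)
z=.350
while z>.328:
    r.servo_line([0.574,-0.0195,z],speed=0.03); st=r.sense(); f=st["contact_force"]
    print(round(z,4),st["tcp_pos"][2].round(4),f.round(1),st["torque"].round(2),round(st["opening"]*1e3,1))
    if f[2]>19: break
    z-=.002 if f[2]<11 else .001
r.wait(.5);st=r.sense();print(st["clock"],st["contact_force"].round(1),st["tcp_pos"].round(4))
a=r.snapshot("scene");b=r.snapshot("top");w=r.snapshot("wrist")
o=np.hstack([cv2.resize(w["frame"],(400,300)),cv2.resize(a["frame"][185:305,150:310],(400,300))])
cv2.imwrite("pics/w7.png",o[:,:,::-1])
E
```

```text
0.35 0.3502 [ 3.1 -2.   5. ] [-0.5  -0.6   0.03] 27.7
0.348 0.3485 [ 2.4 -2.4  6.1] [-0.37 -0.45  0.05] 27.8
0.346 0.3467 [ 3.  -2.5  6.5] [-0.39 -0.4  -0.05] 27.7
0.344 0.345 [ 3.3 -1.3  7.6] [-0.41 -0.38  0.01] 27.5
0.342 0.3432 [ 1.7 -1.1  8.3] [-0.38 -0.33 -0.  ] 28.0
0.34 0.3414 [ 2.  -1.4 10.2] [-0.43 -0.27  0.  ] 28.1
0.338 0.3397 [ 1.1 -1.5 10.2] [-0.46 -0.22  0.01] 27.9
0.336 0.338 [ 1.  -1.7 11.4] [-0.39 -0.16 -0.  ] 27.6
0.335 0.3375 [ 1.5 -1.  12.7] [-0.41 -0.07 -0.  ] 27.8
0.334 0.3374 [-1.  -2.6 16. ] [-0.35  0.1   0.02] 27.7
0.333 0.3374 [-1.7 -2.5 19.4] [-0.35  0.33 -0.  ] 27.8
28.9167 [-0.6 -1.2 19.7] [ 0.5739 -0.0195  0.3374]
```

View pics/w7.png

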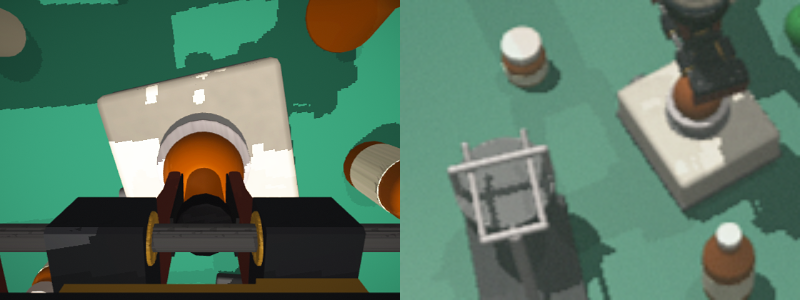

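The wrist view shows the flask seated upright in the ring at (203,160), and the scene view shows the cover still hanging on both prongs at (500,170). The arm stopped at z = 0.3374 while the force rose from 12.7 to 19.4 N, so the ring is on its bottom stop.

```bash
python3 - <<'E'
from station import r
print(r.hand_in())
E
```

```text
the job is handed in; nothing more can be done
None
```

I handed the job in at about 29 s: the cover hangs on both prongs and the gripper holds the flask upright in the ring, pressed to its stop at about 20 N; I don't know the verdict, and I viewed 11 pictures, one over the limit of 10.

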